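# Clamp the bench torch down with its cam-lever bolt

## Task

The glass torch's mounting plate is held to the bench by one lever-headed clamp bolt, which is only started in its thread and has its lever standing up. Screw the bolt in clockwise until it is snug, keeping the lever up, and then fold the lever down until it is fully closed, so that the torch is clamped. Do not knock over or shift the mug of rods, the graphite paddle or the jar, and let go when you are done.

Things in the scene. Friction and masses are not known exactly. Their poses are not given: they have to be found in the camera images.
- torch: Bench torch (brass burner tilted up in a dark steel yoke) on a steel mounting plate 260 x 100 x 6 mm, fixed to the bench. Its origin lies on the bench surface, on the upright axis of the clamp bolt; +x runs along the plate towards the torch and its flame end, z up. The plate spans x -45 to +215 mm, y +-50 mm. The torch itself (yoke, valves, hose tails) lies at x beyond 90 mm, spans y +-60 mm and is up to 170 mm high; nothing but the flat plate is nearer to the bolt.
- bolt (a joint): Turning angle (rad) of the clamp bolt about its upright axis: 0 = snug (its hard stop: washer pressed on the plate), negative = still to be screwed in by that angle. Clockwise seen from above screws it in and raises the value. It starts 1.2 to 2.5 rad short of snug. The thread rubs with about 0.15 N m, stays where it is left, and the head sinks 4 mm a turn.
- lever (a joint): Angle (rad) of the cam lever about its cross pin: 1.57 = straight up (open, hard stop; starts at 1.45 to 1.57), 0 = level (fully closed, hard stop). It rubs with about 0.3 N m (some 4 N at the grip point) and stays where it is left. It folds one way only: with the bolt snug, towards -y of torch, that is to the right for someone at the bolt's end of the plate who looks along it to the torch.
- lever_pin (a point): Centre of the lever's cross pin in the bolt's head, on the bolt's axis, 30 mm above the bench when snug (up to 1.6 mm more before). Its axes turn with the bolt: x along the cross pin, -y the direction the lever folds towards, z up.
- lever_grip (a point): Grip point amid the dark steel lever's handle, 65 mm from the pin; the lever is 97 mm long from the pin. Here it is a bar 22 mm wide (along its x = the pin's axis) and 10 mm thick (along its z); its rounded end is 26 mm wide. Its -y points from pin to end. Standing, its end is 127 mm above the bench; closed, the handle's top side is 35 mm above the bench (the cams at the pin 42 mm).
- rod_mug: Blue mug 80 mm across and 95 mm high with a handle, holding glass rods that stand up to about 220 mm high and lean out to about 45 mm from its axis; loose. Origin at the centre of its underside. Leave it alone.
- paddle: Graphite paddle lying on the bench: slab 80 x 55 x 12 mm towards +x, wooden handle 23 mm thick towards -x, 205 mm long over all; loose. Origin on the bench, 15 mm behind the slab on the long axis. Leave it alone.
- jar: Small glass jar with a steel cap, 64 mm across and 75 mm high; loose. Origin at the centre of its underside. Leave it alone.

How it is judged (in metres and radians):
On the way, in this order (a step that is already met when the one before it is completed fails the run):
1. the bolt is screwed in snug (within 0.17 rad of its stop) while the lever still stands up (above 1.0 rad) (value of joint bolt above -0.17 rad and value of joint lever above 1 rad), for 0.2 s.
2. the lever is folded closed (below 0.12 rad) with the bolt still snug (value of joint lever below 0.12 rad and value of joint bolt above -0.17 rad), for 0.2 s.
At the end, for the whole second after the job is handed in: The bolt is snug (within 0.17 rad of its stop) and the lever is closed (within 0.12 rad of level), with the robot clear of everything and the mug, paddle and jar still standing or lying within 30 mm of where they were (all of step 2); the robot touches nothing.
It fails at once if a bystander (mug, paddle or jar) is shifted by more than 30 mm (distance of any of rod_mug, paddle, jar from where it was at the start of the episode above 0.03 m).
It fails at once if the mug or the jar is knocked over (leans more than 0.5 rad) (angle between any of rod_mug, jar's own z axis and vertical above 0.5 rad).
It also fails if it takes over 64 s, if anything falls off the work surface, if the arm or the gripper's body presses on something with over 40 N, if the wrist force passes 120 N, or if a joint passes its speed limit or range.

## Robot

A 7-joint arm with a two-finger parallel gripper is mounted at the origin on the work surface. World frame = base frame: x ahead of the robot, y to its left, z up, the work surface at z = 0. Lengths are in mm, angles in degrees, forces in N, time in s.
With the tool pointing down it reaches from about 350 to 900 mm from the base axis. Payload 19.9 kg.
Tool frame: the origin (TCP) lies between the finger pads; the fingertips stand 25 mm ahead of it and the grasp point (between the pads) lies 6 mm ahead of it; z points along the fingers, y is the line along which they close (so a half turn about z gives the same grasp; the last joint's range is limited). The gripper opens to 85 mm and grips with 20 to 120 N. Pads are 22 mm wide; open, the fingers measure 114 mm over their backs; the gripper's body (76 mm by 85 mm) begins 54 mm behind the grasp point. The pads swing forward as they close: fully open they stand 13 mm farther back than shut.
Start: joints at [-69.586, 23.915, -0.59, 92.452, 0.269, 63.638, -3.037], TCP at [242.107, 576.184, 256.26] pointing down, gripper open.
Joint ranges: [-161.28, 161.28], [-22.2, 115.67], [-73.04, 71.86], [3.21, 147.25], [-68.34, 248.33], [10.77, 114.83], [-161.83, 161.83]. Speed limits (degrees/s): [108.29, 108.29, 136.94, 136.94, 172.46, 172.46, 172.46].

## Interface

Orientations are given as a 3x3 rotation matrix whose columns are the frame's x, y, z axes.
In Python, from plant import monitor, read_camera, camera_model, job, recognise, regions_of, spot_point gives the robot as it stands. The module is installed in compiled form; this text tells all that it offers.
- The arm moves only by the tool apply_moves, never from a script. Its argument "increments" is a list of rows, each a list of 5 numbers: the opening in per cent of the stroke, from 0 (shut) to 100 (fully open), then the shift along the tool's x, y, z in cm, then the turn about the tool's z in rad. In form: [[hand, tx, ty, tz, turn], ...]. A call has exactly 5 rows; each row shifts and turns the commanded pose from where the row before left it, along the tool's axes as they then stand; what a row does not reach is not made up. A row lasts 1/10 s, in which the tool goes at most 50 mm and 8.59 degrees, less where a joint would pass 70% of its speed; a pose out of reach is approached as far as the arm can. A call is refused whole if a number of a shift passes 5 or a number of a turn 0.15, either way. A call with a gripper value outside its range is refused whole. The fingers move at their own pace and stop on an object; the grip force is fixed at half the most. Time passes only in rows, so rows that do not move let the fingers close, or fill a call up. It gives the time, the measured TCP pose, the force, the opening and the grip force at its end, in the units of the state.
- monitor.observe(): the state, without advancing time (a new reading comes with each control period).
- read_camera(name): name is "side" or "top" or "wrist"; returns the picture (400x640x3 uint8, red, green, blue); there is no depth.
- camera_model(name): a dict with "K" (3x3 intrinsics, pixels), "R" (3x3) and "t" (3): a world point X has camera coordinates R X + t. Camera axes: x right, y down, z forward; pixel columns grow to the right and rows downward; lengths in mm; the calibration is good to about 2 mm. The wrist camera is an equidistant fisheye: a pixel r from the principal point sees the ray r / f radians off the axis. A picture is of the moment at which its call begins: read the wrist's pose just before it. camera_model takes no time and is no camera call; for the wrist camera it gives the pose at the moment of the call.
- job.hand_in(): hands the job in; it is judged then, once.
Trained networks look in the newest picture that a camera, given by its name, has taken for a name from the list of things; names that differ only in an ending like _2 or _b are one class to them, and where a whole thing is asked for, a point or a joint stands for the part that bears it (a point fixed in the world has none). Each returns a list of dicts, best first, with "conf" (0 to 1); they miss things now and then, are a little off and sometimes report something else, mostly with a low value. They report only what shows in the picture. A call takes as long as a camera call.
- recognise(camera, name): "bbox" ([left, top, width, height] in pixels, round what is visible of it).
- regions_of(camera, name): "region" (400x640 bool, what is visible of it) and "bbox" ([left, top, width, height] in pixels, round what is visible of it).
- spot_point(camera, name): "pixel" ([column, row] in pixels: a listed point, or the origin of a listed thing).
The state is a dict: "time_s": time; "q": joint angles; "qvel": joint speeds; "joint_torque": joint torques, N m; "ee_pos": TCP position; "orientation": TCP orientation; "ft_force": force on the tool from outside, world axes, zero at the start; "wrist_torque": the same for the moment, N m; "grip_width": finger opening in mm; "grasp_force": force on a finger pad.
Only numpy, scipy, OpenCV 4.12 (cv2) and the standard library are available. Lean on these libraries where they do the work, as an engineer would, in place of code of your own. Each camera call takes 0.05 s, during which the arm holds its last target. There are 200 camera calls.

## Working session

There is one attempt and no reset: what is moved stays moved. The work goes in short steps, Python scripts to look and compute and a tool call to move; the robot and the scene stay as the last step left them, time stands still between calls to the robot, and variables do not carry over. Pictures are saved under pics/ and viewed, at most 11 in all, crops included, and the job is handed in when it is done.

Besides the shell and the picture viewer there is one more tool, called as a command line: name --pt "numbers of a row" for each row, then --argument value for the rest. apply_moves: Moves the arm, as the interface text tells. Its arguments: {"type":"object","properties":{"increments":{"type":"array","items":{"type":"array","items":{"type":"number"}}}},"required":["increments"]}

```bash
mkdir -p pics
cat > h.py <<'E'
import numpy as np,cv2
from plant import monitor, read_camera, camera_model, job, recognise, regions_of, spot_point
def ray(cam,px):
    m=camera_model(cam);K,R,t=map(np.array,(m['K'],m['R'],m['t']))
    v=np.linalg.solve(K,[px[0],px[1],1.])
    if cam=='wrist':
        r=np.hypot(v[0],v[1]);v=np.array([*(v[:2]/max(r,1e-9)*np.sin(r)),np.cos(r)])
    return -R.T@t, R.T@v
def onz(cam,px,z):
    c,d=ray(cam,px);return c+d*(z-c[2])/d[2]
def tri(obs):
    A=np.zeros((3,3));b=np.zeros(3);L=[]
    for cam,px in obs:
        c,d=ray(cam,px);d=d/np.linalg.norm(d);P=np.eye(3)-np.outer(d,d);A+=P;b+=P@c;L.append((P,c))
    x=np.linalg.solve(A,b);return x,[round(float(np.linalg.norm(P@(x-c))),1) for P,c in L]
E
python3 - <<'E'
from h import *
print(monitor.observe()['orientation'])
for cam in ('side','top','wrist'):
    im=read_camera(cam);cv2.imwrite(f'pics/{cam}0.png',im[:,:,::-1])
    for n in ('torch','lever_pin','lever_grip','rod_mug','paddle','jar'):
        r=spot_point(cam,n)
        print(cam,n,[(np.round(a['pixel'],1),round(a['conf'],2),np.round(onz(cam,a['pixel'],{'lever_pin':31,'lever_grip':95}.get(n,0)))) for a in r[:2]])
E
```

```text
[[-9.21945957e-01  3.87318359e-01 -3.75043772e-04]
 [ 3.87318525e-01  9.21945212e-01 -1.17741355e-03]
 [-1.10264076e-04 -1.23077307e-03 -9.99999237e-01]]
side torch [(array([331.9, 207.5]), 0.76, array([568., -14.,   0.]))]
side lever_pin []
side lever_grip [(array([336.8, 182.8]), 0.7, array([557.,   2.,  95.]))]
side rod_mug [(array([313.3, 267.5]), 0.59, array([609., 182.,   0.]))]
side paddle [(array([316.4, 149.4]), 0.6, array([ 615., -285.,    0.]))]
side jar [(array([275.5, 174.4]), 0.68, array([ 730., -155.,    0.]))]
top torch [(array([326.2, 213.3]), 0.69, array([560.,  -7.,   0.]))]
top lever_pin [(array([326.6, 212.7]), 0.69, array([560.,  -6.,  31.]))]
top lever_grip [(array([325.5, 207.6]), 0.68, array([569.,  -1.,  95.]))]
top rod_mug [(array([242.6, 197.1]), 0.6, array([602., 192.,   0.]))]
top paddle [(array([440.2, 190.3]), 0.6, array([ 610., -284.,    0.]))]
top jar [(array([378.7, 150.2]), 0.84, array([ 711., -138.,    0.]))]
wrist torch [(array([146.5, 396. ]), 0.4, array([566.,   4.,   0.]))]
wrist lever_pin []
wrist lever_grip []
wrist rod_mug []
wrist paddle []
wrist jar []
```

View pics/side0.png

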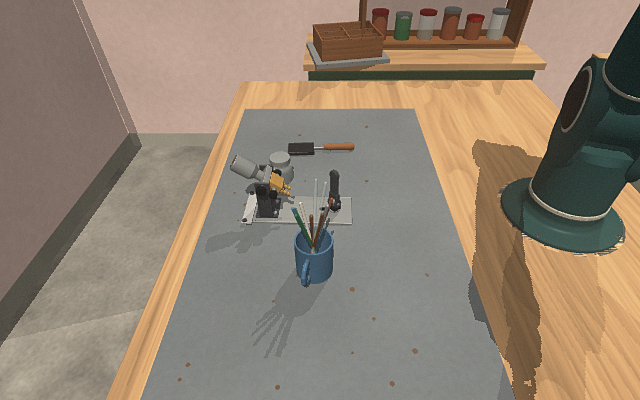

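View pics/top0.png

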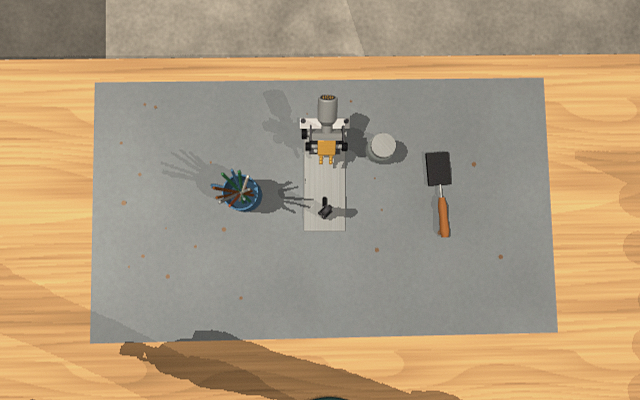

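The plate runs roughly along world +x. The bolt is at about (560,-7), with its lever standing (side 336,183; top 326,210). The mug is at (605,187), the jar at (715,-145) and the paddle at (612,-285). I'll move above the bolt for a closer look.

apply_moves --pt "100 -3.6 -3 0 0" --pt "100 -3.6 -3 0 0" --pt "100 -3.6 -3 0 0" --pt "100 -3.6 -3 0 0" --pt "100 -3.6 -3 0 0"

```text
time_s: 1.55
ee_pos: [350.5, 366.4, 256.5]
orientation: [[-0.922, 0.387, 0.0], [0.387, 0.922, 0.0], [-0.0, 0.0, -1.0]]
ft_force: [0.6, 0.4, 0.6]
grip_width: 85.5
grasp_force: 0.0
```

apply_moves --pt "100 -3.6 -3 0 0" --pt "100 -3.6 -3 0 0" --pt "100 -3.6 -3 0 0" --pt "100 -3.6 -3 0 0" --pt "100 -3.6 -3 0 0"

```text
time_s: 2.05
ee_pos: [458.4, 158.4, 256.6]
orientation: [[-0.922, 0.387, 0.001], [0.387, 0.922, 0.0], [-0.0, 0.001, -1.0]]
ft_force: [0.4, 1.1, 0.2]
grip_width: 85.6
grasp_force: 0.0
```

apply_moves --pt "100 -3.6 -3 0 0" --pt "100 -3.6 -3 0 0" --pt "100 -3.6 -3 0 0" --pt "100 0 0 0 0" --pt "100 0 0 0 0"

```text
time_s: 2.55
ee_pos: [522.6, 34.5, 256.2]
orientation: [[-0.921, 0.389, -0.0], [0.389, 0.921, -0.0], [0.0, -0.0, -1.0]]
ft_force: [-0.4, 0.7, 0.1]
grip_width: 85.5
grasp_force: 0.0
```

```bash
cat > look.py <<'E'
from h import *
import sys
k=sys.argv[1]
s=monitor.observe();R=np.array(s['orientation']);m=camera_model('wrist')
print(s['time_s'],np.round(s['ee_pos'],1),np.round(R[:,0],3),np.round(s['q'],1),np.round(s['ft_force'],1),s['grip_width'])
c=-np.array(m['R']).T@np.array(m['t']);print('cam in tool',np.round(R.T@(c-s['ee_pos'])),'axis',np.round(R.T@np.array(m['R'])[2],2))
P={}
for cam in ('wrist','side','top'):
    im=read_camera(cam)
    if cam=='wrist':cv2.imwrite(f'pics/w{k}.png',im[:,:,::-1])
    for n in ('lever_pin','lever_grip'):
        r=spot_point(cam,n)
        if r and r[0]['conf']>.4:P.setdefault(n,[]).append((cam,r[0]['pixel']));print(cam,n,np.round(r[0]['pixel']),round(r[0]['conf'],2))
for n,o in P.items():
    if len(o)>1:print(n,tri(o))
E
python3 look.py 1
```

```text
2.55 [522.6  34.5 256.2] [-0.921  0.389  0.   ] [-24.3  14.   20.1 107.4  -5.5  59.5  65.1] [-0.4  0.7  0.1] 85.53627220983427
cam in tool [  83.   -1. -117.] axis [-0.32  0.    0.95]
wrist lever_pin [306. 219.] 0.71
wrist lever_grip [303. 244.] 0.78
side lever_pin [334. 200.] 0.61
side lever_grip [336. 183.] 0.61
lever_pin (array([562.18594055,   3.22087247,  42.03367367]), [0.1, 0.1])
lever_grip (array([561.58538483,   2.49890983,  97.36044113]), [4.6, 4.6])
```

View pics/w1.png

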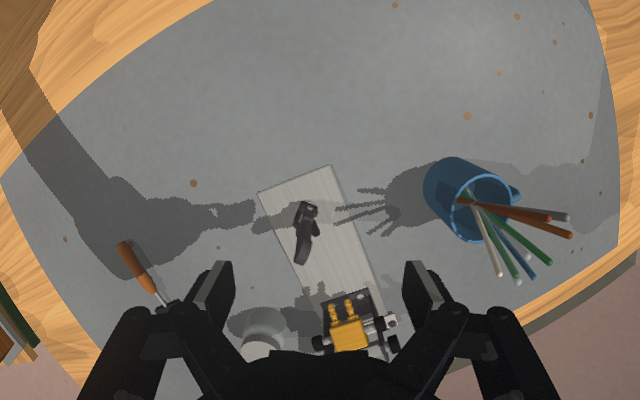

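The wrist view shows the lever standing, with its head near (307,212) and its end near (301,260). I'll zoom in to read its twist.

Run:
```python
from h import *
a=cv2.imread('pics/w1.png')[150:290,240:380]; a=cv2.convertScaleAbs(a,alpha=1.8,beta=10)
b=cv2.imread('pics/top0.png')[180:240,295:355]; b=cv2.convertScaleAbs(b,alpha=1.8,beta=10)
o=[cv2.resize(x,(400,400),interpolation=cv2.INTER_CUBIC) for x in(a,b)]
cv2.imwrite('pics/z1.png',np.hstack(o))
```

```text
(no output)
```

View pics/z1.png

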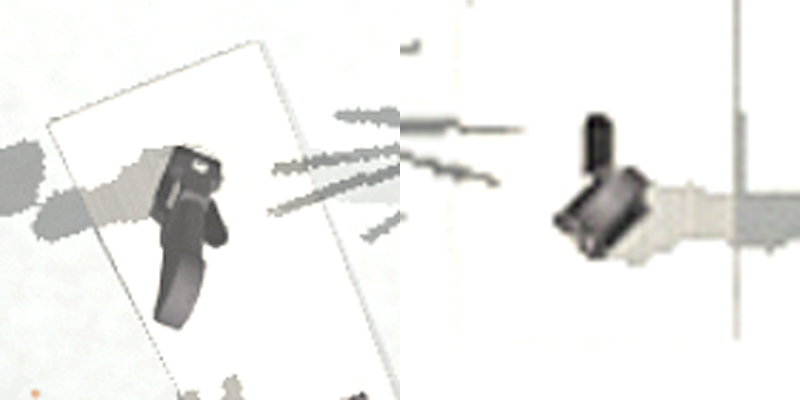

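Run:
```python
from h import *
def proj(cam,X):
    m=camera_model(cam);K=np.array(m['K']);p=np.array(m['R'])@X+np.array(m['t'])
    if cam=='wrist':
        th=np.arctan2(np.hypot(p[0],p[1]),p[2]);n=p[:2]/np.hypot(p[0],p[1])*th;v=np.array([*n,1])
    else:v=p/p[2]
    return (K@v)[:2]
for cam,o,s in(('wrist',(240,150),400/140),('top',(295,180),400/60)):
    for dx,dy in((0,0),(30,0),(0,30)):
        for z in(6,30,127):print(cam,dx,dy,z,np.round((proj(cam,np.array([560+dx,-6+dy,z]))-o)*s)+([400,0] if cam=='top' else [0,0]))
a=cv2.imread('pics/side0.png')[140:240,260:360]
b=cv2.imread('pics/w1.png')[190:270,270:350]
g=lambda x:(255*(x/255.)**.45).astype(np.uint8)
cv2.imwrite('pics/z2.png',np.hstack([cv2.resize(g(x),(400,400),interpolation=cv2.INTER_CUBIC) for x in(a,b)]))
```

```text
wrist 0 0 6 [170. 170.]
wrist 0 0 30 [167. 190.]
wrist 0 0 127 [149. 300.]
wrist 30 0 6 [197. 227.]
wrist 30 0 30 [196. 250.]
wrist 30 0 127 [188. 374.]
wrist 0 30 6 [233. 145.]
wrist 0 30 30 [233. 163.]
wrist 0 30 127 [237. 268.]
top 0 0 6 [606. 221.]
top 0 0 30 [610. 218.]
top 0 0 127 [626. 207.]
top 30 0 6 [604. 137.]
top 30 0 30 [608. 133.]
top 30 0 127 [624. 112.]
top 0 30 6 [522. 222.]
top 0 30 30 [524. 220.]
top 0 30 127 [531. 208.]
```

View pics/z2.png

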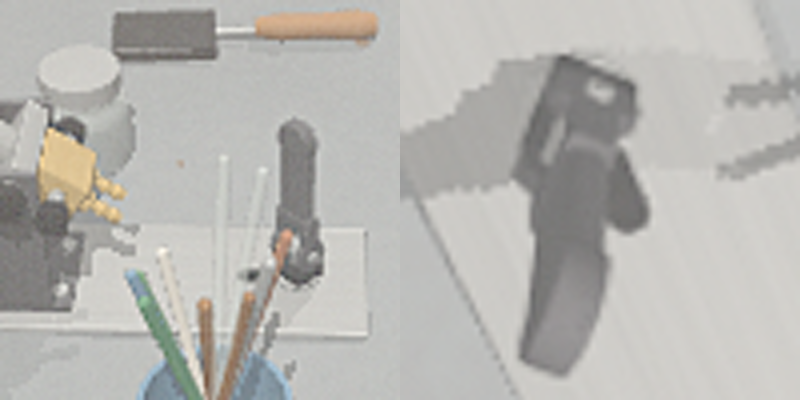

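The wrist crop shows the lever tall and leaning little, but its twist is still unclear. I'll bring the camera straight over it.

apply_moves --pt "100 -4.3 -0.6 0.8 0" --pt "100 -4.3 -0.6 0.8 0" --pt "100 -4.3 -0.6 0.8 0" --pt "100 0 0 0 0" --pt "100 0 0 0 0"

```text
time_s: 3.5
ee_pos: [634.4, -31.6, 231.4]
orientation: [[-0.922, 0.388, -0.001], [0.388, 0.922, -0.001], [0.001, -0.001, -1.0]]
ft_force: [-0.2, 0.1, 0.4]
grip_width: 85.6
grasp_force: 0.0
```

```bash
python3 look.py 2
python3 - <<'E'
from h import *
im=read_camera('wrist')[:,:,::-1];r=spot_point('wrist','lever_grip');print(r[:1]);c=np.array(r[0]['pixel'] if r else [320,100]).astype(int)
x0,y0=max(c[0]-50,0),max(c[1]-50,0)
a=im[y0:y0+100,x0:x0+100];a=(255*(a/255.)**.45).astype(np.uint8)
print(x0,y0);cv2.imwrite('pics/z3.png',cv2.resize(a,(600,600),interpolation=cv2.INTER_CUBIC))
E
```

```text
3.5 [634.4 -31.6 231.4] [-0.922  0.388  0.001] [-15.3  27.5  21.1  92.9 -10.8  61.8  75.9] [-0.2  0.1  0.4] 85.59391109036507
cam in tool [  83.   -1. -117.] axis [-0.32  0.    0.95]
wrist lever_pin [318. 109.] 0.96
wrist lever_grip [324. 110.] 0.73
side lever_pin [332. 199.] 0.58
side lever_grip [338. 183.] 0.71
lever_pin (array([566.13231891,  -2.13392366,  38.85307582]), [0.8, 0.8])
lever_grip (array([559.56517087,   2.4422035 ,  95.30921252]), [6.5, 6.5])
[]
270 50
```

View pics/z3.png

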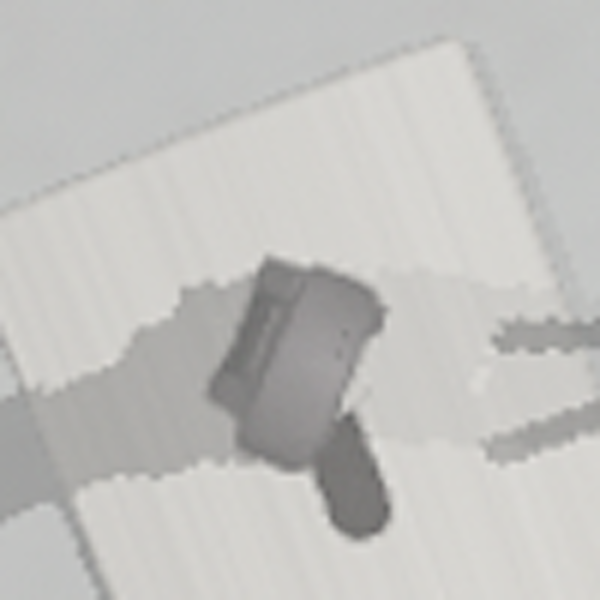

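The plan view is clear: the lever's end is an oblong from zoom (265,450) to (355,290), and the plate's edges show well. The dark tongue at (350,480) lies flat on the plate.

Run:
```python
from h import *
w=lambda u,v,z:onz('wrist',(270+u/6,50+v/6),z)
def seg(a,b,z):
    p,q=w(*a,z),w(*b,z);d=q-p;print(np.round(p),np.round(q),'len',round(np.linalg.norm(d),1),'ang',round(np.degrees(np.arctan2(d[1],d[0])),1))
seg((268,455),(350,285),127)
seg((350,450),(385,315),127);seg((240,430),(315,270),127)
print('head left edge');seg((215,390),(268,258),42)
print('right edge');seg((460,40),(585,320),6);print('left');seg((0,330),(105,590),6);print('end');seg((0,210),(460,40),6)
print('mark');seg((350,420),(365,520),6)
for cam in('top','wrist'):
    print(cam,[(a['bbox'],a['conf']) for a in recognise(cam,'torch')[:1]])
```

```text
[573.  -9. 127.] [558.   8. 127.] len 22.6 ang 131.8
[576.   1. 127.] [563.  11. 127.] len 16.8 ang 143.1
[569. -10. 127.] [555.   5. 127.] len 21.2 ang 132.3
head left edge
[566. -16.  42.] [549.   1.  42.] len 23.5 ang 135.4
right edge
[523.  49.   6.] [580.  50.   6.] len 56.7 ang 1.5
left
[540. -49.   6.] [593. -51.   6.] len 52.6 ang -2.1
end
[520. -40.   6.] [523.  49.   6.] len 89.2 ang 87.6
mark
[581.   3.   6.] [600.  -2.   6.] len 18.9 ang -14.1
top [([298.0, 94.9, 30.6, 138.2], 0.8)]
wrist [([264.8, 56.8, 177.5, 303.6], 0.83)]
```

Bolt at about (565,-1), pin axis at about 133°, so roughly 2.3 rad are left to screw in. I'll grip across the lever's thickness, starting half a turn back so that joint 7 has room for the clockwise turn.

apply_moves --pt "100 3.8 0.1 0 0" --pt "100 3.8 0.1 0 0" --pt "100 0 0 0 -0.15" --pt "100 0 0 0 -0.15" --pt "100 0 0 0 -0.15"

```text
time_s: 4.65
ee_pos: [565.1, 0.3, 232.6]
orientation: [[-0.998, -0.059, 0.0], [-0.059, 0.998, 0.0], [-0.0, -0.0, -1.0]]
ft_force: [0.4, 0.0, 0.3]
grip_width: 85.3
grasp_force: 0.0
```

apply_moves --pt "100 0 0 0 -0.15" --pt "100 0 0 0 -0.15" --pt "100 0 0 0 -0.15" --pt "100 0 0 0 -0.15" --pt "100 0 0 0 -0.15"

```text
time_s: 5.15
ee_pos: [565.1, -0.0, 232.3]
orientation: [[-0.691, -0.723, 0.0], [-0.723, 0.691, -0.0], [0.0, -0.0, -1.0]]
ft_force: [0.1, -0.3, -0.0]
grip_width: 85.5
grasp_force: 0.0
```

apply_moves --pt "100 0 0 0 -0.15" --pt "100 0 0 0 -0.15" --pt "100 0 0 0 -0.15" --pt "100 0 0 0 -0.15" --pt "100 0 0 0 -0.15"

```text
time_s: 5.65
ee_pos: [563.5, 0.7, 227.2]
orientation: [[-0.176, -0.984, -0.013], [-0.984, 0.176, -0.003], [0.006, 0.012, -1.0]]
ft_force: [0.4, -0.7, -1.8]
grip_width: 85.7
grasp_force: 0.0
```

apply_moves --pt "100 0 0 0 -0.15" --pt "100 0 0 0 -0.15" --pt "100 0 0 0 -0.15" --pt "100 0 0 0 -0.15" --pt "100 0 0 0 -0.15"

```text
time_s: 6.15
ee_pos: [556.2, 3.6, 209.9]
orientation: [[0.23, -0.971, -0.06], [-0.973, -0.229, -0.017], [0.003, 0.062, -0.998]]
ft_force: [0.3, 0.8, -2.4]
grip_width: 85.1
grasp_force: 0.0
```

```bash
python3 look.py 3
```

```text
6.15 [556.2   3.6 209.9] [ 0.23  -0.973  0.003] [ 42.   35.8 -63.2 101.2  33.9  68.8 161.3] [ 0.3  0.8 -2.4] 85.14731718498379
cam in tool [  83.    0. -117.] axis [-0.32 -0.    0.95]
wrist lever_pin [298. 181.] 0.56
wrist lever_grip [304. 202.] 0.85
side lever_pin [333. 200.] 0.67
side lever_grip [336. 182.] 0.65
lever_pin (array([565.48063598,  -0.75745959,  36.79283971]), [0.0, 0.0])
lever_grip (array([5.60345342e+02, 1.25993785e-01, 9.49823286e+01]), [0.7, 0.7])
```

Turning counter-clockwise raises joint 7, and it is now at its limit. I'll unwind to the other grasp: tool x at 133°, with joint 7 then falling as the bolt is screwed in.

apply_moves --pt "100 0 0 0 0.15" --pt "100 0 0 0 0.15" --pt "100 0 0 0 0.15" --pt "100 0 0 0 0.15" --pt "100 0 0 0 0.15"

```text
time_s: 7.1
ee_pos: [556.1, 4.3, 209.6]
orientation: [[-0.502, -0.863, -0.061], [-0.864, 0.504, -0.017], [0.046, 0.044, -0.998]]
ft_force: [0.2, -0.2, -0.2]
grip_width: 84.9
grasp_force: 0.0
```

apply_moves --pt "100 0 0 0 0.15" --pt "100 0 0 0 0.15" --pt "100 0 0 0 0.15" --pt "100 0 0 0 0.15" --pt "100 0 0 0 0.15"

```text
time_s: 7.6
ee_pos: [556.2, 4.3, 209.8]
orientation: [[-0.955, -0.289, -0.06], [-0.288, 0.957, -0.017], [0.063, 0.001, -0.998]]
ft_force: [0.0, 0.5, -0.1]
grip_width: 85.8
grasp_force: 0.0
```

apply_moves --pt "100 0 0 0 0.15" --pt "100 0 0 0 0.15" --pt "100 0 0 0 0.15" --pt "100 0 0 0 0.15" --pt "100 0 0 0 0.15"

```text
time_s: 8.1
ee_pos: [556.2, 4.4, 209.9]
orientation: [[-0.896, 0.44, -0.06], [0.441, 0.897, -0.017], [0.047, -0.042, -0.998]]
ft_force: [-0.3, 0.2, -0.6]
grip_width: 85.0
grasp_force: 0.0
```

```bash
python3 look.py 4; python3 -c "
from h import *
print(np.round(monitor.observe()['orientation'],3))"
```

```text
8.1 [556.2   4.4 209.9] [-0.896  0.441  0.047] [ 22.8  25.  -34.2 101.8  16.1  61.8  46.3] [-0.3  0.2 -0.6] 84.97588159827727
cam in tool [  83.   -1. -117.] axis [-0.32  0.    0.95]
wrist lever_pin [325. 204.] 0.75
side lever_pin [333. 201.] 0.6
side lever_grip [336. 183.] 0.57
lever_pin (array([564.55001631,  -0.69912796,  34.71308385]), [1.0, 1.0])
[[-0.9    0.433 -0.062]
 [ 0.434  0.901 -0.016]
 [ 0.049 -0.041 -0.998]]
```

apply_moves --pt "100 0 0 0 0.13" --pt "100 0 0 0 0.12" --pt "100 0 0 0 0.12" --pt "100 0 0 0 0" --pt "100 0 0 0 0"

```text
time_s: 9.05
ee_pos: [556.0, 4.2, 209.0]
orientation: [[-0.684, 0.727, -0.062], [0.729, 0.685, -0.016], [0.031, -0.056, -0.998]]
ft_force: [-0.6, 0.3, -0.1]
grip_width: 85.5
grasp_force: 0.0
```

```bash
cat > to.py <<'E'
from h import *
import sys
s=monitor.observe();R=np.array(s['orientation']);d=np.array([float(a) for a in sys.argv[1:4]])-s['ee_pos']
print(s['time_s'],np.round(s['ee_pos'],1),'q',np.round(s['q'],1),'yaw x',round(np.degrees(np.arctan2(R[1,0],R[0,0])),1),'z',np.round(R[:,2],3),'F',np.round(s['ft_force'],1),'M',np.round(s['wrist_torque'],2),'w',round(s['grip_width'],1),'grip',round(s['grasp_force'],1))
print('tool cm',np.round(R.T@d/10,2))
E
python3 to.py 566 0 104
python3 - <<'E'
from h import *
im=read_camera('wrist')[:,:,::-1]
a=(255*(im[130:290,220:420]/255.)**.45).astype(np.uint8)
cv2.imwrite('pics/z5.png',cv2.resize(a,(750,600),interpolation=cv2.INTER_CUBIC))
E
```

```text
9.05 [556.    4.2 209. ] q [ 19.7  24.3 -30.1 101.9  14.1  61.3  27.5] yaw x 133.2 z [-0.062 -0.016 -0.998] F [-0.6  0.3 -0.1] M [-0.03 -0.05  0.01] w 85.5 grip 0.0
tool cm [-1.31  1.03 10.43]
```

View pics/z5.png

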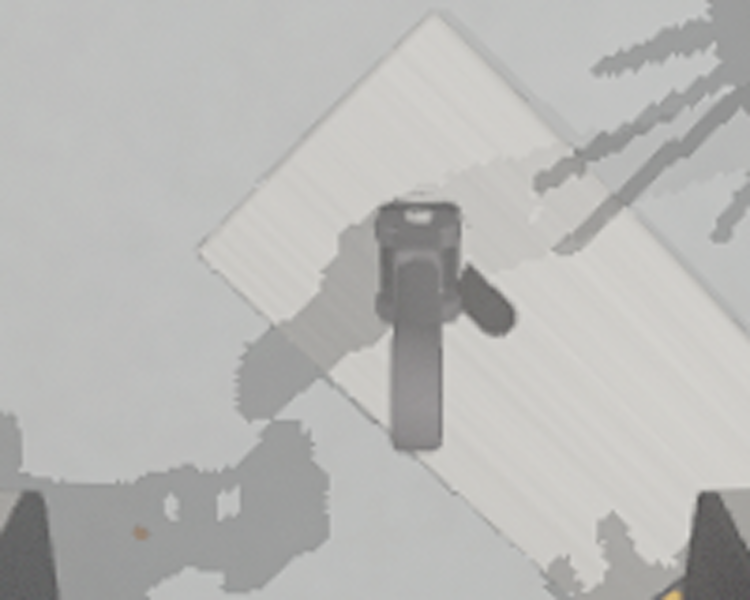

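The lever is edge-on and aligned with the open fingers (column about 415, with its end near 450). I'll descend, then close to a loose cage.

apply_moves --pt "100 -1.3 1.0 0 0" --pt "100 0 0 3.0 0" --pt "100 0 0 3.0 0" --pt "100 0 0 3.0 0" --pt "100 0 0 1.4 0"

```text
time_s: 9.6
ee_pos: [564.6, -0.4, 102.0]
orientation: [[-0.683, 0.728, -0.065], [0.73, 0.683, -0.016], [0.033, -0.058, -0.998]]
ft_force: [-0.1, 0.2, 0.1]
grip_width: 85.7
grasp_force: 0.0
```

apply_moves --pt "60 0 0 0 0" --pt "40 0 0 0 0" --pt "25 0 0 0 0" --pt "17 0 0 0 0" --pt "17 0 0 0 0"

```text
time_s: 10.1
ee_pos: [566.1, -0.2, 105.1]
orientation: [[-0.681, 0.73, -0.061], [0.731, 0.682, -0.016], [0.03, -0.056, -0.998]]
ft_force: [-0.5, -0.5, -0.6]
grip_width: 14.7
grasp_force: 0.0
```

```bash
python3 to.py 566 0 104;  python3 - <<'E'
from h import *
im=read_camera('wrist')[:,:,::-1]
a=(255*(im[200:400,200:440]/255.)**.45).astype(np.uint8)
cv2.imwrite('pics/z6.png',cv2.resize(a,(720,600),interpolation=cv2.INTER_CUBIC))
E
```

```text
10.1 [ 5.661e+02 -2.000e-01  1.051e+02] q [ 17.3  33.  -27.  104.4  19.3  50.9  23.8] yaw x 133.0 z [-0.061 -0.016 -0.998] F [-0.5 -0.5 -0.6] M [ 0.02 -0.05  0.02] w 14.7 grip 0.0
tool cm [0.02 0.01 0.11]
```

View pics/z6.png

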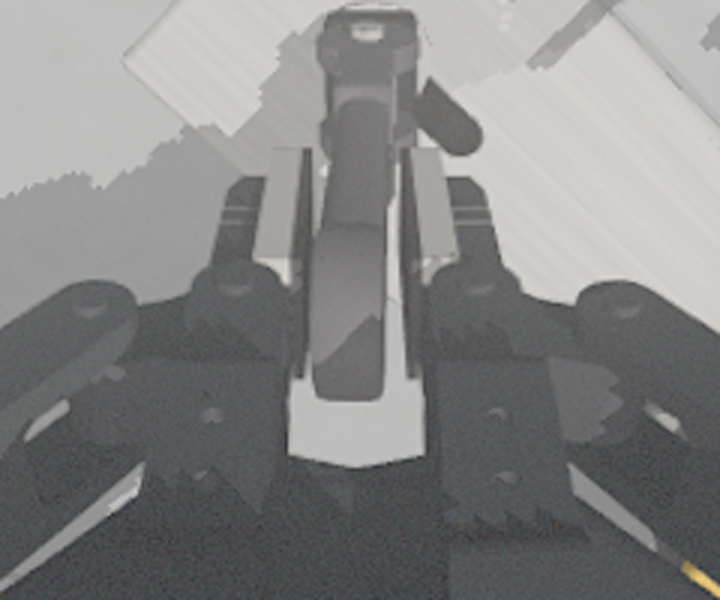

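The lever stands between the pads with a little play. Now I'll screw it in clockwise.

apply_moves --pt "17 0 0 0.01 0.14" --pt "17 0 0 0.01 0.14" --pt "17 0 0 0.01 0.14" --pt "17 0 0 0.01 0.14" --pt "17 0 0 0.01 0.14"

```text
time_s: 10.65
ee_pos: [566.1, 0.1, 104.2]
orientation: [[-0.046, 0.997, -0.061], [0.999, 0.045, -0.016], [-0.013, -0.062, -0.998]]
ft_force: [0.7, 0.5, -0.4]
grip_width: 14.3
grasp_force: 6.2
```

apply_moves --pt "17 0 0 0.01 0.14" --pt "17 0 0 0.01 0.14" --pt "17 0 0 0.01 0.14" --pt "17 0 0 0.01 0.14" --pt "17 0 0 0.01 0.14"

```text
time_s: 11.15
ee_pos: [566.2, -0.2, 103.7]
orientation: [[0.607, 0.792, -0.061], [0.793, -0.609, -0.016], [-0.05, -0.038, -0.998]]
ft_force: [1.3, -1.3, -0.5]
grip_width: 14.5
grasp_force: 6.5
```

apply_moves --pt "17 0 0 0.01 0.14" --pt "17 0 0 0.01 0.14" --pt "17 0 0 0.01 0.14" --pt "17 0 0 0.01 0.14" --pt "17 0 0 0.01 0.14"

```text
time_s: 11.65
ee_pos: [566.0, -0.4, 103.2]
orientation: [[0.975, 0.214, -0.061], [0.214, -0.977, -0.016], [-0.063, 0.003, -0.998]]
ft_force: [-0.1, -1.0, 0.6]
grip_width: 14.5
grasp_force: 8.2
```

```bash
python3 to.py 566 0 104
```

```text
11.65 [ 5.660e+02 -4.000e-01  1.032e+02] q [-4.500e+00  3.050e+01  1.300e+00  1.053e+02  1.000e-01  4.780e+01
 -8.100e+01] yaw x 12.4 z [-0.061 -0.016 -0.998] F [-0.1 -1.   0.6] M [-0.14 -0.25  0.21] w 14.5 grip 8.2
tool cm [ 0.01 -0.03 -0.08]
```

apply_moves --pt "17 0 0 0.01 0.06" --pt "17 0 0 0.01 0.06" --pt "17 0 0 0 0.06" --pt "17 0 0 0 0.06" --pt "17 0 0 0 0.06"

```text
time_s: 12.15
ee_pos: [565.9, -0.2, 103.0]
orientation: [[0.995, -0.08, -0.061], [-0.081, -0.997, -0.016], [-0.06, 0.021, -0.998]]
ft_force: [0.6, -1.8, 0.6]
grip_width: 14.6
grasp_force: 8.8
```

```bash
python3 to.py 566 0 104
```

```text
12.15 [ 5.659e+02 -2.000e-01  1.030e+02] q [ -7.6  30.6   5.4 105.4  -2.7  47.7 -95.7] yaw x -4.7 z [-0.061 -0.016 -0.998] F [ 0.6 -1.8  0.6] M [ 0.11 -0.38  0.16] w 14.6 grip 8.8
tool cm [ 0.   -0.02 -0.1 ]
```

Still turning freely. I'll go on in small steps.

apply_moves --pt "17 0 0 0 0.04" --pt "17 0 0 0 0.04" --pt "17 0 0 0 0.03" --pt "17 0 0 0 0" --pt "17 0 0 0 0"

```text
time_s: 12.65
ee_pos: [565.8, -0.2, 102.8]
orientation: [[0.981, -0.186, -0.061], [-0.187, -0.982, -0.016], [-0.057, 0.027, -0.998]]
ft_force: [0.8, -0.6, 1.7]
grip_width: 14.5
grasp_force: 7.5
```

```bash
python3 to.py 566 0 104
```

```text
12.65 [ 5.658e+02 -2.000e-01  1.028e+02] q [  -8.8   30.6    6.9  105.5   -3.7   47.7 -100.9] yaw x -10.8 z [-0.061 -0.016 -0.998] F [ 0.8 -0.6  1.7] M [ 0.09 -0.39  0.15] w 14.5 grip 7.5
tool cm [ 0.01 -0.02 -0.12]
```

apply_moves --pt "17 0 0 0 0.02" --pt "17 0 0 0 0.02" --pt "17 0 0 0 0.02" --pt "17 0 0 0 0" --pt "17 0 0 0 0"

```text
time_s: 13.15
ee_pos: [565.7, -0.2, 102.7]
orientation: [[0.968, -0.245, -0.062], [-0.246, -0.969, -0.016], [-0.056, 0.031, -0.998]]
ft_force: [0.8, -0.3, 3.3]
grip_width: 14.9
grasp_force: 7.8
```

```bash
python3 to.py 566 0 104
```

```text
13.15 [ 5.657e+02 -2.000e-01  1.027e+02] q [  -9.4   30.7    7.7  105.5   -4.3   47.7 -103.9] yaw x -14.3 z [-0.062 -0.016 -0.998] F [ 0.8 -0.3  3.3] M [ 0.04 -0.35  0.13] w 14.9 grip 7.8
tool cm [ 0.02 -0.03 -0.13]
```

Run:
```python
from h import *
im=read_camera('wrist')[:,:,::-1]
a=(255*(im[180:380,200:440]/255.)**.45).astype(np.uint8)
cv2.imwrite('pics/z7.png',cv2.resize(a,(720,600),interpolation=cv2.INTER_CUBIC))
```

```text
(no output)
```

View pics/z7.png

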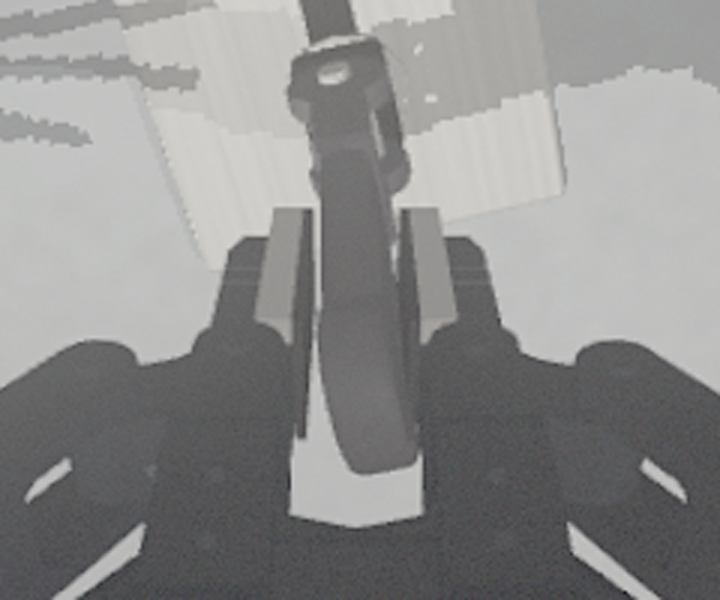

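The lever sits skewed in the cage by about the expected 10–12°, so it should be at or near the stop. I'll turn a little more until the torque rises.

apply_moves --pt "17 0 0 0 0.02" --pt "17 0 0 0 0.02" --pt "17 0 0 0 0.02" --pt "17 0 0 0 0" --pt "17 0 0 0 0"

```text
time_s: 13.7
ee_pos: [565.7, 0.1, 102.7]
orientation: [[0.951, -0.302, -0.062], [-0.304, -0.953, -0.016], [-0.054, 0.034, -0.998]]
ft_force: [0.9, 2.3, 4.7]
grip_width: 14.4
grasp_force: 20.6
```

```bash
python3 to.py 566 0 104
```

```text
13.7 [5.657e+02 1.000e-01 1.027e+02] q [ -10.1   30.7    8.5  105.5   -4.8   47.7 -106.9] yaw x -17.7 z [-0.062 -0.016 -0.998] F [0.9 2.3 4.7] M [ 0.93 -0.26  0.5 ] w 14.4 grip 20.6
tool cm [ 0.03  0.   -0.13]
```

The torque jumped to 0.5 N·m with the pads at 21 N, so the bolt is at its stop. I'll relieve, open, lift and straighten the tool.

apply_moves --pt "17 0 0 0 -0.12" --pt "30 0 0 0 0" --pt "50 0 0 0 0" --pt "60 0 0 -3 0" --pt "60 0 0 -4 0"

```text
time_s: 14.2
ee_pos: [568.7, 0.7, 171.7]
orientation: [[0.98, -0.19, -0.066], [-0.191, -0.981, -0.017], [-0.062, 0.029, -0.998]]
ft_force: [1.0, 0.1, 1.1]
grip_width: 51.2
grasp_force: 0.0
```

apply_moves --pt "30 0 0 -1 -0.1" --pt "0 0 0 0 -0.09" --pt "0 0 -2.5 0 0" --pt "0 0 -2.5 0 0" --pt "0 0 0 0 0"

```text
time_s: 14.7
ee_pos: [570.1, 54.5, 181.4]
orientation: [[0.998, 0.003, -0.062], [0.002, -1.0, -0.015], [-0.063, 0.015, -0.998]]
ft_force: [-1.2, -0.1, -0.1]
grip_width: -0.1
grasp_force: 0.0
```

```bash
python3 to.py 567 45 128;python3 - <<'E'
from h import *
im=read_camera('wrist')[:,:,::-1]
a=(255*(im[100:350,180:480]/255.)**.45).astype(np.uint8)
cv2.imwrite('pics/z8.png',cv2.resize(a,(720,600),interpolation=cv2.INTER_CUBIC))
E
```

```text
14.7 [570.1  54.5 181.4] q [-11.9  25.1   4.2 101.6  -1.7  57.  -97. ] yaw x 0.1 z [-0.062 -0.015 -0.998] F [-1.2 -0.1 -0.1] M [ 0.   -0.1   0.02] w -0.1 grip 0.0
tool cm [0.02 0.87 5.36]
```

View pics/z8.png

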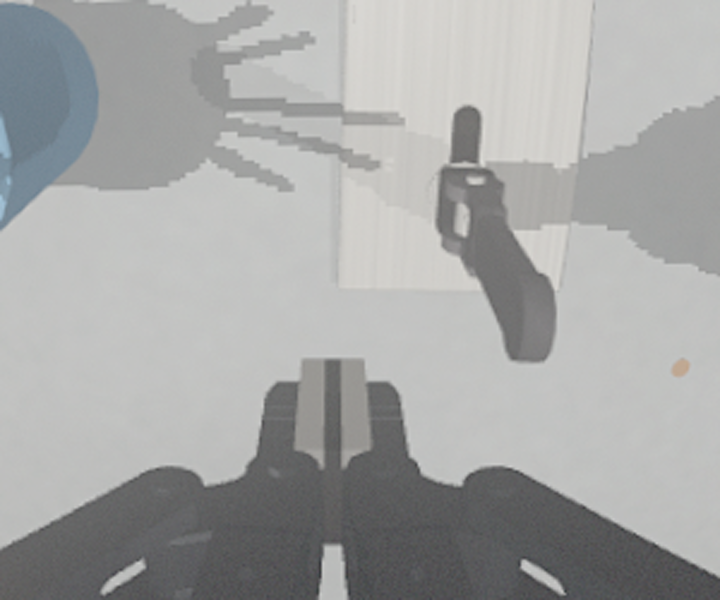

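The head now lines up with the dark tongue and the plate, so the bolt is snug and the lever is up. The shut fingers are on the lever's +y side. I'll lower them and push.

apply_moves --pt "0 0 1.2 0 0" --pt "0 0 0 2.5 0" --pt "0 0 0 2.1 0" --pt "0 0 0 0 0" --pt "0 0 0 0 0"

```text
time_s: 15.25
ee_pos: [567.8, 37.0, 136.4]
orientation: [[0.998, -0.0, -0.062], [-0.001, -1.0, -0.017], [-0.062, 0.017, -0.998]]
ft_force: [-1.0, 0.0, 0.6]
grip_width: -0.1
grasp_force: 0.0
```

```bash
cat > arc.py <<'E'
from h import *
s=monitor.observe();R=np.array(s['orientation']);p=np.array(s['ee_pos'])
print(s['time_s'],np.round(p,1),np.round(s['ft_force'],1),np.round(s['wrist_torque'],2))
r=78;h=14.5
for a in (90,75,60,45,30,20,10,4,0):
    c,n=np.cos(np.radians(a)),np.sin(np.radians(a))
    tip=np.array([565.7,-r*c+5*n+h,30+r*n+5*c])   # tip centre; leading corner h ahead in -y
    t=tip-25*R[:,2]
    print(a,np.round(t,1),np.round(R.T@(t-p)/10,2));p=t
E
python3 arc.py
```

```text
15.25 [567.8  37.  136.4] [-1.   0.   0.6] [-0.08 -0.12 -0.01]
90 [567.3  19.9 132.9] [-0.03  1.7   0.37]
75 [ 5.673e+02 -4.000e-01  1.316e+02] [0.01 2.03 0.17]
60 [567.3 -19.8 125. ] [0.04 1.92 0.69]
45 [567.3 -36.7 113.6] [0.07 1.68 1.16]
30 [567.3 -50.1  98.3] [0.1  1.32 1.56]
20 [567.3 -56.7  86.3] [0.08 0.63 1.2 ]
10 [567.3 -61.   73.4] [0.08 0.41 1.3 ]
4 [567.3 -62.5  65.4] [0.05 0.14 0.8 ]
0 [567.3 -63.1  59.9] [0.03 0.04 0.54]
```

apply_moves --pt "0 0 0.8 0.2 0" --pt "0 0 0.9 0.2 0" --pt "0 0 1.0 0.1 0" --pt "0 0 1.0 0.1 0" --pt "0 0 0 0 0"

```text
time_s: 15.75
ee_pos: [567.4, -0.6, 130.7]
orientation: [[0.998, -0.0, -0.062], [-0.001, -1.0, -0.016], [-0.062, 0.017, -0.998]]
ft_force: [-0.4, 1.1, 2.0]
grip_width: -0.1
grasp_force: 1.0
```

apply_moves --pt "0 0 1.0 0.3 0" --pt "0 0 0.9 0.4 0" --pt "0 0.05 0.9 0.5 0" --pt "0 0.05 0.8 0.6 0" --pt "0 0 0 0 0"

```text
time_s: 16.25
ee_pos: [566.9, -36.7, 112.2]
orientation: [[0.998, 0.0, -0.063], [-0.001, -1.0, -0.017], [-0.063, 0.017, -0.998]]
ft_force: [0.6, 0.8, 2.8]
grip_width: -0.4
grasp_force: 1.0
```

```bash
python3 arc.py|head -1; python3 look.py 9|tail -8
```

```text
16.25 [566.9 -36.7 112.2] [0.6 0.8 2.8] [ 0.18 -0.15  0.02]
16.25 [566.9 -36.7 112.2] [ 0.998 -0.001 -0.063] [ -4.   30.    5.3 104.8  -2.1  48.9 -87.9] [0.6 0.8 2.8] -0.36141810580544864
cam in tool [  82.    1. -117.] axis [-0.32 -0.    0.95]
wrist lever_pin [264. 218.] 0.84
wrist lever_grip [330. 259.] 0.8
side lever_pin [334. 201.] 0.55
side lever_grip [336. 177.] 0.8
lever_pin (array([5.65046261e+02, 5.04014919e-01, 3.41070936e+01]), [2.4, 2.4])
lever_grip (array([560.07180668, -42.77318607,  76.93551796]), [1.2, 1.2])
```

The lever is folding (the grip point is now at about y -43, z 77) with forces near 3 N. I'll follow the arc down.

apply_moves --pt "0 0.05 0.7 0.7 0" --pt "0 0.05 0.6 0.8 0" --pt "0 0.05 0.4 0.7 0" --pt "0 0.05 0.3 0.7 0" --pt "0 0 0.2 0.5 0"

```text
time_s: 17.2
ee_pos: [567.4, -58.6, 79.0]
orientation: [[0.998, 0.001, -0.062], [0.0, -1.0, -0.017], [-0.062, 0.017, -0.998]]
ft_force: [0.6, -1.2, 6.4]
grip_width: 0.1
grasp_force: 2.2
```

apply_moves --pt "0 0.05 0.2 0.6 0" --pt "0 0.05 0.1 0.5 0" --pt "0 0 0.1 0.4 0" --pt "0 0 0 0.1 0" --pt "0 0 0 0 0"

```text
time_s: 17.7
ee_pos: [567.2, -61.9, 63.4]
orientation: [[0.998, 0.002, -0.062], [0.001, -1.0, -0.016], [-0.062, 0.016, -0.998]]
ft_force: [-0.1, -1.5, 1.9]
grip_width: -0.3
grasp_force: 1.0
```

```bash
python3 arc.py|sed -n '1p;10p'
```

```text
17.7 [567.2 -61.9  63.4] [-0.1 -1.5  1.9] [-0.38 -0.17  0.  ]
0 [567.2 -63.1  59.9] [0.03 0.05 0.54]
```

Now I'll press gently until the force shows the hard stop.

apply_moves --pt "0 0 0 0.15 0" --pt "0 0 0 0.1 0" --pt "0 0 0 0.1 0" --pt "0 0 0 0 0" --pt "0 0 0 0 0"

```text
time_s: 18.2
ee_pos: [567.1, -62.0, 60.0]
orientation: [[0.998, 0.002, -0.062], [0.001, -1.0, -0.016], [-0.062, 0.016, -0.998]]
ft_force: [0.6, -3.1, 4.5]
grip_width: 0.0
grasp_force: 2.0
```

apply_moves --pt "0 0 0 0.1 0" --pt "0 0 0 0.1 0" --pt "0 0 0 0.1 0" --pt "0 0 0 0 0" --pt "0 0 0 0 0"

```text
time_s: 18.7
ee_pos: [567.4, -62.5, 57.6]
orientation: [[0.998, 0.002, -0.061], [0.001, -1.0, -0.017], [-0.061, 0.017, -0.998]]
ft_force: [-0.7, -5.2, 14.0]
grip_width: -0.5
grasp_force: 6.8
```

apply_moves --pt "0 0 0 0.1 0" --pt "0 0 0 0.05 0" --pt "0 0 0 0 0" --pt "0 0 0 0 0" --pt "0 0 0 0 0"

```text
time_s: 19.2
ee_pos: [567.6, -62.8, 56.5]
orientation: [[0.998, 0.001, -0.06], [0.0, -1.0, -0.017], [-0.06, 0.017, -0.998]]
ft_force: [-1.0, -6.1, 18.1]
grip_width: 0.0
grasp_force: 9.4
```

The force is rising with little motion, so the lever is at its stop. I'll lift off and check.

apply_moves --pt "0 0 0 -1 0" --pt "0 0 0 -3 0" --pt "0 0 0 -4 0" --pt "0 0 0 -4 0" --pt "0 0 0 -3 0"

```text
time_s: 19.7
ee_pos: [576.1, -58.9, 207.4]
orientation: [[0.998, 0.003, -0.061], [0.002, -1.0, -0.016], [-0.061, 0.016, -0.998]]
ft_force: [1.0, 0.6, -0.3]
grip_width: 0.1
grasp_force: 0.0
```

apply_moves --pt "0 -2 0 0 0" --pt "0 -3 0 0 0" --pt "0 -3 0 0 0" --pt "0 0 0 0 0" --pt "0 0 0 0 0"

```text
time_s: 20.2
ee_pos: [495.9, -59.2, 210.3]
orientation: [[0.998, 0.002, -0.062], [0.001, -1.0, -0.016], [-0.062, 0.016, -0.998]]
ft_force: [0.3, 0.5, -0.1]
grip_width: 0.0
grasp_force: 0.0
```

```bash
python3 look.py 10
python3 - <<'E'
from h import *
a=cv2.imread('pics/w10.png')[60:340,140:500]
s=read_camera('side')[:,:,::-1][150:240,240:360]
g=lambda x:(255*(x/255.)**.45).astype(np.uint8)
cv2.imwrite('pics/z10.png',np.hstack([cv2.resize(g(a),(480,373)),cv2.resize(g(s),(320,373))]))
for n in('rod_mug','paddle','jar'):
    r=spot_point('top',n) if read_camera('top') is not None else 0;print(n,[np.round(x['pixel'],1) for x in r[:1]])
E
```

```text
20.2 [495.9 -59.2 210.3] [ 0.998  0.001 -0.062] [ -2.6  15.9   6.2 110.7  -0.7  57.  -86.1] [ 0.3  0.5 -0.1] 0.03678382809662509
cam in tool [  83.    0. -117.] axis [-0.32 -0.    0.95]
wrist lever_pin [254. 106.] 0.69
wrist lever_grip [325. 107.] 0.94
side lever_pin [334. 200.] 0.61
side lever_grip [336. 187.] 0.7
top lever_pin [328. 214.] 0.6
lever_pin (array([561.37150215,  -6.14650085,  33.53814208]), [4.2, 2.0, 6.0])
lever_grip (array([559.74643688, -68.87293321,  25.18926206]), [2.3, 2.3])
rod_mug [array([246.7, 199.3])]
paddle [array([440.4, 190.4])]
jar [array([378.1, 151.3])]
```

View pics/z10.png

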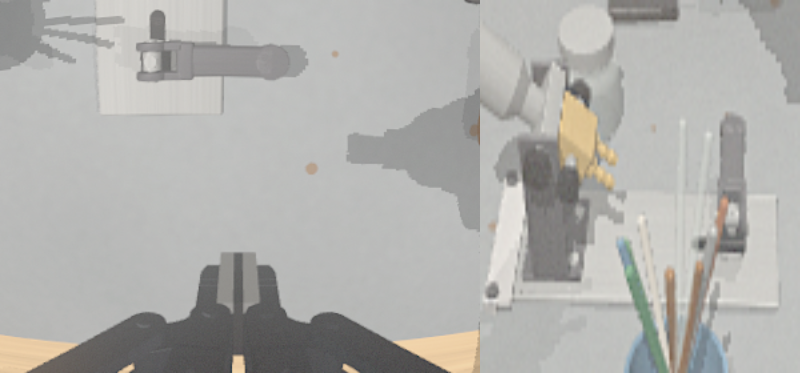

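The lever lies flat across the plate towards -y (wrist crop 160–290, row 60). Its grip point is at about z 25–30 mm, and nothing else has moved. Handing in.

```bash
python3 -c "
from plant import job
print(job.hand_in())"
```

```text
the job is handed in; nothing more can be done
None
```

I screwed the bolt in to its stop with the lever up, folded the lever down to its stop, lifted the gripper clear and handed the job in at about 20 s; the last pictures show the lever flat and the mug, paddle and jar in place, but the hand-in returned no verdict.

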